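# Pull the clogged filter cassette from the bench dust extractor

## Task

Push the blast gate of the bench dust extractor fully shut with its orange handle, then pinch together the two blue side catches of the clogged filter cassette (the one with the red indicator) and lift it out of its bay. Carry it upright to the dust pan and finish while still holding it there by its pinched catches: still, upright, over the middle of the pan, about a hand's breadth above the rim and touching nothing else. Leave the cassette with the green indicator seated, the gate shut and everything else on the bench where it is.

Things in the scene. Friction and masses are not known exactly. Their poses are not given: they have to be found in the camera images.
- extractor: Bench dust extractor, fixed: sheet-steel box 160 (x) x 290 (y) x 125 mm high, top sheet 4 mm. Origin: centre of the box's underside on the bench; x points to its back (duct side), y to its left. Black suction grille on the front (-x). In the top, two bays side by side: slots 48 (x) x 92 (y) mm centred at x 0, y +68 and -68 mm, a filter cassette in each.
- duct (a point): Centre, 64 mm above the bench, of the grey blast gate body behind the box (extractor x +118, y 0 mm): 24 mm deep, 116 mm wide in y, 124 mm high. It sits on a 94 mm duct that runs on to extractor x +230 mm, 112 mm high at most, and bends down through the bench. Fixed.
- gate (a joint): Blast gate blade, slides along the extractor's y. 0 = fully shut (hard stop); grows to 0.075 m as it is drawn out towards the extractor's -y. Starts 0.03 to 0.07 m open. Stays where it is left; takes about 4 N to push.
- gate_handle (a point): Centre of the top end of the orange upright grip bar on the blade; moves with it. Bar 24 (extractor x) x 12 (extractor y) mm, from 39 to 165 mm above the bench: its top 40 mm stand above the gate body. At extractor x +118, y -72 mm when shut, further to -y by the joint value when open. To shut, push or carry it along the extractor's +y.
- cassette: CLOGGED filter cassette (red dome on top, tan pleats), grey, loose, 0.2 to 0.5 kg, in either bay. Origin: centre of its underside, 45 mm above the bench when seated; axes as the extractor's. Body 44 (x) x 88 (y) x 80 mm in the slot, 2 mm clear all round; cap 44 x 106 mm, top 120 mm (dome 127 mm) above the underside. The underside must rise past 125 mm to leave the box.
- cassette_grip (a point): Point midway between the clogged cassette's two blue catch pads, 104 mm above its underside (149 mm above the bench when seated): where to pinch, fingers closing along the cassette's x. Pads 30 mm wide (y), from 88 to 118 mm above the underside, in the middle of the two long sides; outer faces 66 mm apart at rest, 52 mm pinched right in.
- catch_a (a joint): Catch on the clogged cassette's -x side: 0 = out, latched, 0.007 m = pressed fully in. Spring about 3 N at first, 8 N fully in. Its nose hooks 4 mm under the top sheet: the cassette lifts only while both catches are in by more than 4 mm.
- catch_b (a joint): Catch on the clogged cassette's +x side, same as catch_a.
- spare: CLEAN filter cassette (green dome on top, white pleats), otherwise just like the clogged one, in the other bay, 136 mm beside it (its dome reaches 172 mm above the bench) along the extractor's y. Leave it seated.
- pan: Dust pan, fixed: open square steel tray 200 x 200 x 45 mm high, wall 4 mm, some plaster crumbs in it. Origin: centre of its underside on the bench.
- pan_middle (a point): Centre of the pan's mouth, level with its rim, 45 mm above the bench.
- mallet: Wooden mallet lying on its side, loose: head 80 mm diameter x 100 mm, overall 260 mm along its x. Origin under the head. Leave alone.
- brush: Brush lying on the bench, loose, about 200 mm long. Leave alone.
- sander: Cork sanding block 100 x 60 x 32 mm, loose. Leave alone.
- rosette: White plaster rosette tile 70 x 85 x 32 mm, loose. Leave alone.
- jar: Pigment jar 68 mm diameter, 85 mm high, loose. Leave alone.
- rasp: Rasp lying on the bench, 290 mm long along its x, 24 mm high, loose. Leave alone.
There are look-alikes about, which are no part of the job. Leave any purple look-alike of the cassette alone.

How it is judged:
By the outcome, as a careful person would: the job done as asked, in the order asked, and still so for the second after the job is handed in, while the arm keeps its last pose, push and grip.
It also fails if it takes over 61 s, if anything falls off the work surface, if the arm or the gripper's body presses on something with over 40 N, if the wrist force passes 120 N, or if a joint passes its speed limit or range.

## Robot

A 7-joint arm with a two-finger parallel gripper is mounted at the origin on the work surface. World frame = base frame: x ahead of the robot, y to its left, z up, the work surface at z = 0. Lengths are in m, angles in degrees, forces in N, time in s.
With the tool pointing down it reaches from about 0.425 to 0.875 m from the base axis. Payload 4.7 kg.
Tool frame: the origin (TCP) lies at the very end of the fingers, on their centre line; the grasp point (between the pads) lies env.hold_point_z behind it (env.hold_point_z is the distance from the TCP to the grasp point, in m); z points along the fingers, y is the line along which they close (so a half turn about z gives the same grasp; the last joint's range is limited). The gripper opens to 87 mm and grips with 3 to 60 N. Pads are 19 mm wide; open, the fingers measure 117 mm over their backs; the gripper's body (75 mm by 190 mm) begins 51 mm behind the grasp point.
Start: joints at [-70.64, 18.392, -4.016, 83.108, 1.295, 78.541, -3.26], TCP at [0.207, 0.616, 0.223] pointing down, gripper open.
Joint ranges: [-163.93, 163.93], [-17.29, 119.83], [-79.2, 71.16], [3.27, 140.29], [-89.18, 269.18], [5.43, 117.66], [-154.24, 154.24]. Speed limits (degrees/s): [147.25, 147.25, 180, 180, 180, 180, 180].

## Interface

Orientations are given as [roll, pitch, yaw] about the fixed x, y, z axes, in that order (R = Rz(yaw) Ry(pitch) Rx(roll)).
In Python, from cell import env gives the robot as it stands.
- The arm moves only by the shell command python3 -m jog 'ROWS' [FORCE]. ROWS is JSON, a list of rows, each an object with "dp": the shift along the tool's x, y, z in cm, a list of three; "twist": the turn about the tool's z in degrees; "fingers": the opening, from 0 (shut) to 1 (fully open). A call has 1 to 8 rows; each row is the pose to reach, as a shift and turn from the pose commanded when the call began, along the tool's axes at that moment; what a row does not reach only later rows make up. A row lasts 1/8 s, in which the tool goes at most 62.5 mm and 10.7 degrees, less where a joint would pass 70% of its speed; a pose out of reach is approached as far as the arm can. A call with a gripper value outside its range is refused whole. The fingers move at their own pace and stop on an object; FORCE is the grip in N (left out, the last holds). Time passes only in rows, so rows that repeat a pose let the fingers close. It gives the time, the measured TCP pose, the force, the opening and the grip force at its end, in the units of the state.
- env.get_obs(): the state, without advancing time (a new reading comes with each control period).
- env.read_camera(name): name is "scene" or "side" or "wrist"; returns a dict with "pixels" (384x512x3 uint8, blue, green, red), "depth" (384x512 float32, m along the optical axis (not along the pixel's ray), 0 where there is no reading), "fx", "fy", "cx", "cy" (pixels), "rvec" (rotation vector, rad) and "tvec" (3), from world to camera coordinates, as OpenCV has them. Camera axes: x right, y down, z forward; pixel columns grow to the right and rows downward; lengths in m; the calibration is good to about 2 mm. A picture is of the moment at which its call begins.
- env.sign_off(): hands the job in; it is judged then, once.
The state is a dict: "time_s": time; "qpos": joint angles; "joint_velocities": joint speeds; "effort": joint torques, N m; "tool_pos": TCP position; "tool_rot": TCP orientation; "force": force on the tool from outside, world axes, zero at the start; "wrist_torque": the same for the moment, N m; "grip_width": finger opening in m; "grasp_force": force on a finger pad.
Only numpy, scipy, OpenCV 4.12 (cv2) and the standard library are available. Lean on these libraries where they do the work, as an engineer would, in place of code of your own. Each camera call takes 0.05 s, during which the arm holds its last target. There are 200 camera calls.

## Working session

There is one attempt and no reset: what is moved stays moved. The work goes in short steps, Python scripts to look and compute and a shell command to move; the robot and the scene stay as the last step left them, time stands still between calls to the robot, and variables do not carry over. Pictures are saved under pics/ and viewed, at most 10 in all, crops included, and the job is handed in when it is done.

```bash
mkdir -p pics; ls; cat > h.py <<'E'
import numpy as np, cv2
from cell import env
def cam(n):
    c=env.read_camera(n); R=cv2.Rodrigues(np.array(c["rvec"],float))[0]; return c,R,np.array(c["tvec"],float).ravel()
def cloud(c,R,t):
    d=c["depth"]; v,u=np.mgrid[0:d.shape[0],0:d.shape[1]]
    P=np.stack([(u-c["cx"])/c["fx"]*d,(v-c["cy"])/c["fy"]*d,d],-1)
    W=(P-t)@R; W[d==0]=np.nan; return W
E
python3 - <<'E'
from h import *
o=env.get_obs(); print({k:np.round(o[k],3).tolist() for k in o}, env.hold_point_z)
a=[]
for n in("scene","side"):
    c,R,t=cam(n); cv2.imwrite(f"pics/{n}.png",c["pixels"]); np.save(n+"_W.npy",cloud(c,R,t)); np.save(n+"_p.npy",c["pixels"])
    print(n,-R.T@t)
E
```

```text
pics
{'time_s': 0.0, 'qpos': [-70.64, 18.441, -4.016, 83.176, 1.297, 78.539, -3.259], 'joint_velocities': [0.085, -0.027, 0.002, 0.058, 0.062, 0.024, -0.105], 'effort': [-0.0, -49.13, -0.404, -31.252, -0.064, 0.044, 0.0], 'tool_pos': [0.207, 0.616, 0.221], 'tool_rot': [-179.889, 0.008, 161.451], 'force': [0.879, -0.319, -0.318], 'wrist_torque': [0.009, 0.03, 0.007], 'grasp_force': 0.0, 'grip_width': 0.087} 0.0187
scene [1.54394403 0.00228803 1.60318385]
side [-0.21990774  1.13755522  1.17749374]
```

View pics/scene.png

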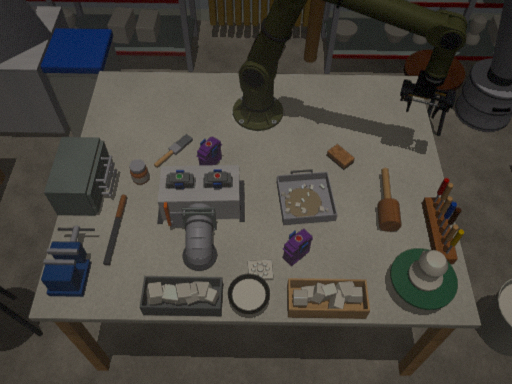

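View pics/side.png

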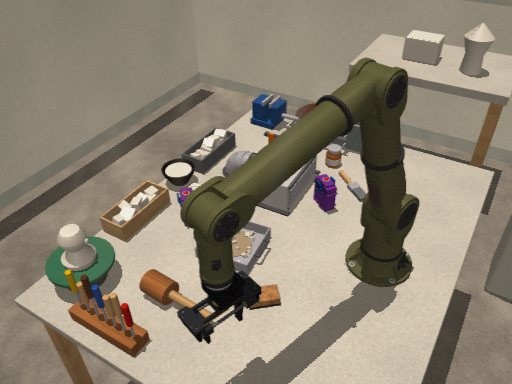

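The scene shows the extractor at (200,195) with two grey cassettes, at (180,180) and (217,180). The orange handle is at (168,215) and the pan at (305,198). There are purple look-alikes at (209,151) and (297,246), which I'll leave alone. I'll enlarge the extractor to confirm the dome colours and measure.

```bash
python3 - <<'E'
from h import *
W=np.load("scene_W.npy"); p=np.load("scene_p.npy")
cv2.imwrite("pics/crop1.png",cv2.resize(p[130:275,145:345],None,fx=4,fy=4,interpolation=cv2.INTER_CUBIC))
hsv=cv2.cvtColor(p,cv2.COLOR_BGR2HSV); H,S,V=hsv[...,0],hsv[...,1],hsv[...,2]
v,u=np.mgrid[0:384,0:512]
box=(u>150)&(u<340)&(v>135)&(v<270)
def rep(n,m):
    k,l,s,c=cv2.connectedComponentsWithStats(m.astype(np.uint8))
    for i in range(1,k):
        if s[i,4]>=5: q=W[l==i]; print(n,s[i,4],c[i].round(1),np.nanmedian(q,0).round(3),"zmax",np.nanmax(q[:,2]).round(3))
rep("red",box&((H<6)|(H>174))&(S>140)&(V>60))
rep("green",box&(H>40)&(H<85)&(S>100)&(V>50))
rep("orange",box&(H>=3)&(H<16)&(S>140)&(u<180))
rep("blue",box&(H>98)&(H<122)&(S>110)&(V>50))
# box top
def rect(n,m):
    q=W[m][:,:2].astype(np.float32); r=cv2.minAreaRect(q); print(n,r)
m=(W[...,2]>.115)&(W[...,2]<.133)&box&(u<245)&(v>160)&(v<225)&(S<60)
m=cv2.morphologyEx(m.astype(np.uint8),cv2.MORPH_OPEN,np.ones((2,2)))>0
rect("box",m); 
pm=(W[...,2]>.036)&(W[...,2]<.055)&(u>270)&(u<340)&(v>165)&(v<228)&(S<60)
k,l,s,c=cv2.connectedComponentsWithStats(pm.astype(np.uint8)); i=1+s[1:,4].argmax(); print(s[i]); rect("pan",l==i)
E
```

```text
red 12 [208.3 143.2] [ 0.291 -0.189  0.125] zmax 0.134
red 13 [216.8 175.2] [ 0.48  -0.141  0.173] zmax 0.18
red 17 [298.1 237.8] [0.703 0.143 0.126] zmax 0.131
green 11 [178.6 175.9] [ 0.482 -0.277  0.172] zmax 0.175
orange 68 [166.6 212.9] [ 0.611 -0.313  0.131] zmax 0.172
blue 6 [202.3 141.3] [ 0.28  -0.213  0.122] zmax 0.125
blue 11 [214.1 148.1] [ 0.305 -0.166  0.116] zmax 0.126
blue 9 [179.4 170.7] [ 0.453 -0.281  0.163] zmax 0.167
blue 8 [216.8 170.1] [ 0.445 -0.146  0.16 ] zmax 0.172
blue 17 [178.3 183.6] [ 0.511 -0.278  0.162] zmax 0.168
blue 14 [216.5 183.4] [ 0.509 -0.14   0.163] zmax 0.171
blue 12 [292.2 233.5] [0.681 0.126 0.118] zmax 0.124
blue 15 [304.2 245. ] [0.725 0.164 0.118] zmax 0.125
box ((0.4697447419166565, -0.17833012342453003), (0.2311471700668335, 0.31100785732269287), 20.136667251586914)
[278 179  60  41 238]
pan ((0.4869280457496643, 0.19098763167858124), (0.16712242364883423, 0.2037627100944519), 6.403332233428955)
```

View pics/crop1.png

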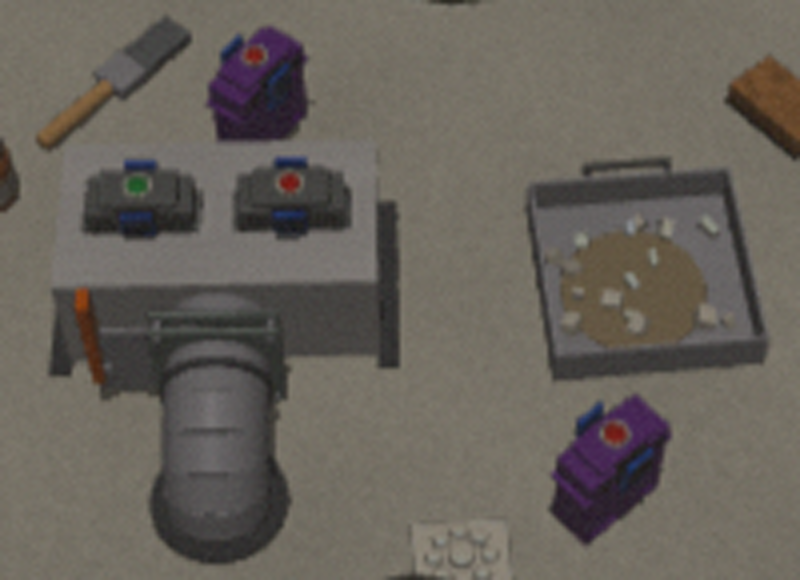

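Crop: green dome at (137,185), on the -y side with the clean cassette. The red dome on a grey cassette is at (290,182), in the +y bay at about (0.480,-0.141), and that is the target. The other red domes, at (254,55) and (615,433), are on purple look-alikes. Domes are 136 mm apart at z of about 0.172, which matches the description. Moving towards the extractor now, gate first.

```bash
T='{"dp":[-45.7,-28.5,-6],"twist":71.4,"fingers":0}'; true
python3 -m jog '[{"dp":[-5.7,-3.6,-3],"twist":9,"fingers":0},{"dp":[-11.4,-7.1,-6],"twist":18,"fingers":0},{"dp":[-17.1,-10.7,-6],"twist":27,"fingers":0},{"dp":[-22.8,-14.2,-6],"twist":36,"fingers":0},{"dp":[-28.5,-17.8,-6],"twist":45,"fingers":0},{"dp":[-34.3,-21.4,-6],"twist":54,"fingers":0},{"dp":[-40,-25,-6],"twist":63,"fingers":0},{"dp":[-45.7,-28.5,-6],"twist":71.4,"fingers":0}]'
python3 -m jog '[{"dp":[0,0,0],"twist":0,"fingers":0},{"dp":[0,0,0],"twist":0,"fingers":0}]'
```

```text
time_s: 1.1
tool_pos: [0.5184, 0.2373, 0.2824]
tool_rot: [-180.0, -0.0, 89.8]
force: [0.7, 0.5, -0.1]
grip_width: 0.0153
grasp_force: 0.0
time_s: 1.35
tool_pos: [0.5172, 0.2393, 0.2821]
tool_rot: [-179.9, -0.0, 90.1]
force: [-0.5, 0.3, -0.5]
grip_width: 0.0016
grasp_force: 0.0
```

```bash
python3 -m jog '[{"dp":[-6,0,-3],"twist":0,"fingers":0},{"dp":[-12,0.5,-6],"twist":0,"fingers":0},{"dp":[-18,1,-8],"twist":0,"fingers":0},{"dp":[-24,1,-8],"twist":0,"fingers":0},{"dp":[-30,2,-8],"twist":0,"fingers":0},{"dp":[-36,2,-8],"twist":0,"fingers":0},{"dp":[-42,2,-8],"twist":0,"fingers":0},{"dp":[-47,2,-8],"twist":0,"fingers":0}]'
python3 -m jog '[{"dp":[0,0,0],"twist":0,"fingers":0},{"dp":[0,0,0],"twist":0,"fingers":0}]'
python3 - <<'E'
from h import *
c,R,t=cam("wrist"); cv2.imwrite("pics/w1.png",c["pixels"]); np.save("w1_W.npy",cloud(c,R,t)); np.save("w1_p.npy",c["pixels"])
print(-R.T@t)
E
```

```text
time_s: 2.35
tool_pos: [0.5383, -0.2312, 0.3625]
tool_rot: [180.0, -0.0, 90.2]
force: [0.3, -0.1, 0.4]
grip_width: 0.0004
grasp_force: 0.0
time_s: 2.6
tool_pos: [0.5388, -0.2285, 0.3621]
tool_rot: [-180.0, -0.1, 90.2]
force: [0.4, 0.1, 0.1]
grip_width: 0.0008
grasp_force: 0.0
[ 0.53843153 -0.15883194  0.52375261]
```

View pics/w1.png

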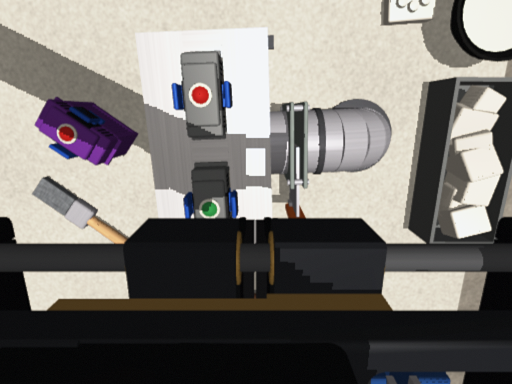

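The wrist view shows the red dome at (200,95), with blue pads at (178,97) and (227,95). The green dome is at (209,208), and the orange handle is partly hidden at (295,211). The box is turned a few degrees, so I'll measure by rays onto the known heights.

```bash
cat >> h.py <<'E'
def blobs(p,lo,hi,mn=15):
    m=cv2.inRange(cv2.cvtColor(p,cv2.COLOR_BGR2HSV),lo,hi); k,l,s,c=cv2.connectedComponentsWithStats(m)
    return [(l==i,s[i],c[i]) for i in range(1,k) if s[i,4]>=mn]
def ray(c,R,t,uv,z):
    d=R.T@np.array([(uv[0]-c["cx"])/c["fx"],(uv[1]-c["cy"])/c["fy"],1]); o=-R.T@t
    return o+d*(z-o[2])/d[2]
E
python3 - <<'E'
from h import *
c,R,t=cam("wrist"); p=c["pixels"]; W=cloud(c,R,t); D={}
for n,lo,hi,z in(("red",(0,150,80),(6,255,255),.171),("green",(45,120,60),(85,255,255),.171),("orange",(4,150,60),(15,255,255),.165),("blue",(100,150,60),(125,255,255),.163)):
    for m,s,ce in blobs(p,lo,hi):
        q=ray(c,R,t,ce,z); print(n,s[:5],ce.round(1),q.round(4),np.nanmedian(W[m],0).round(3))
        if 150<ce[0]<300 and n in("red","green"): D[n]=q
e=D["red"]-D["green"]; yaw=np.degrees(np.arctan2(-e[0],e[1])); print("sep",np.hypot(*e[:2]),"yaw",yaw)
C=(D["red"]+D["green"])/2; a=np.radians(yaw); ex=np.array([np.cos(a),np.sin(a)]); ey=np.array([-ex[1],ex[0]])
print("extractor",C[:2],"handle shut",C[:2]+.118*ex-.072*ey,"ex",ex)
# top sheet: edges
m=(abs(W[...,2]-.125)<.006)&(W[...,0]<.62)&(W[...,1]>-.3)
q=W[m][:,:2]-C[:2]; print("box extents x",np.percentile(q@ex,[.5,99.5]),"y",np.percentile(q@ey,[.5,99.5]))
S,Rs,ts=cam("scene"); Ws=cloud(S,Rs,ts)
for m,s,ce in blobs(S["pixels"],(4,140,50),(16,255,255),8):
    if 140<ce[0]<185 and 195<ce[1]<235: print("scene orange",s,ce,[np.nanpercentile(Ws[m][:,i],[5,50,95]).round(3) for i in range(3)])
    if 140<ce[0]<185 and 195<ce[1]<235:
        k=np.argwhere(m); top=k[k[:,0]<k[:,0].min()+3].mean(0)[::-1]; q=ray(S,Rs,ts,top,.165); print("top",top,q, "in ext",[(q-C)[:2]@ex,(q-C)[:2]@ey])
E
```

```text
red [192  87  16  17 213] [199.7  95. ] [ 0.4767 -0.1409  0.171 ] [ 0.477 -0.141  0.17 ]
red [ 59 127  15  14 158] [ 66.  133.5] [ 0.3203 -0.1843  0.171 ] [ 0.292 -0.188  0.125]
green [202 203  15  13 152] [208.7 208.9] [ 0.4823 -0.2752  0.171 ] [ 0.482 -0.275  0.17 ]
orange [286 204  10  14  82] [289.9 211.6] [ 0.5834 -0.2802  0.165 ] [ 0.593 -0.308  0.083]
orange [300 210   4   8  21] [301.  214.3] [ 0.5975 -0.2838  0.165 ] [ 0.609 -0.307  0.101]
blue [221  82  10  26 201] [225.7  94.9] [ 0.5051 -0.1403  0.163 ] [ 0.505 -0.14   0.162]
blue [172  84  12  25 216] [177.4  96.5] [ 0.4496 -0.1424  0.163 ] [ 0.448 -0.142  0.16 ]
blue [ 69 107  21  16 106] [ 79.1 114.3] [ 0.334  -0.1627  0.163 ] [ 0.307 -0.163  0.117]
blue [ 98 119   6   6  23] [100.4 121.4] [ 0.3578 -0.1707  0.163 ] [ 0.314 -0.173  0.074]
blue [ 50 144  26  15 156] [ 61.9 150.8] [ 0.3072 -0.2053  0.163 ] [ 0.275 -0.212  0.114]
blue [228 191   9  28 179] [232.1 203.7] [ 0.5106 -0.2707  0.163 ] [ 0.511 -0.273  0.161]
blue [184 193   9  26 149] [187.8 206.5] [ 0.4548 -0.2747  0.163 ] [ 0.454 -0.278  0.161]
blue [371 377  15   7 101] [378.  380.1] [ 0.7239 -0.5445  0.163 ] [ 0.748 -0.593  0.117]
blue [418 377  31   7 202] [433.  380.1] [ 0.8058 -0.544   0.163 ] [ 0.84  -0.593  0.117]
sep 0.13437170105819485 yaw 2.3990586012865953
extractor [ 0.47950628 -0.20806753] handle shut [ 0.60041672 -0.27506503] ex [0.99912352 0.04185924]
box extents x [-0.21149454  0.12742678] y [-0.09035656  0.14305282]
scene orange [164 202   7  24  71] [166.64788732 212.57746479] [array([0.596, 0.611, 0.615]), array([-0.317, -0.313, -0.308]), array([0.056, 0.13 , 0.168])]
top [165. 203.] [ 0.59595068 -0.31410106  0.165     ] in ext [np.float64(0.11190385615453091), np.float64(-0.11081487161864702)]
```

```bash
python3 -m jog '[{"dp":[-4.5,2.3,0],"twist":-2.2,"fingers":0},{"dp":[-9,4.5,-0],"twist":-2.2,"fingers":0},{"dp":[-11.8,6,3],"twist":-2.2,"fingers":0},{"dp":[-11.8,6,8],"twist":-2.2,"fingers":0},{"dp":[-11.8,6,13],"twist":-2.2,"fingers":0},{"dp":[-11.8,6,18],"twist":-2.2,"fingers":0},{"dp":[-11.8,6,22.5],"twist":-2.2,"fingers":0},{"dp":[-11.8,6,22.5],"twist":-2.2,"fingers":0}]'
python3 - <<'E'
from h import *
c,R,t=cam("wrist"); cv2.imwrite("pics/w2.png",c["pixels"]); print(env.get_obs()["tool_pos"])
E
```

```text
time_s: 3.75
tool_pos: [0.597, -0.3452, 0.1335]
tool_rot: [-179.6, -0.3, 92.4]
force: [0.2, 1.2, 0.3]
grip_width: 0.0006
grasp_force: 0.0
[ 0.59839638 -0.34682217  0.13670922]
```

View pics/w2.png

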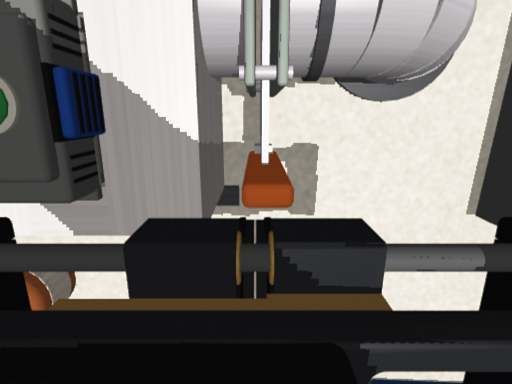

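The handle top is at (267,190), straight ahead of the closed fingers at (255,255). Pushing along +y.

```bash
python3 -m jog '[{"dp":[1,0,0],"twist":0,"fingers":0},{"dp":[1.7,0.05,0],"twist":0,"fingers":0},{"dp":[2.4,0.05,0],"twist":0,"fingers":0},{"dp":[3,0.05,0],"twist":0,"fingers":0},{"dp":[3.6,0.1,0],"twist":0,"fingers":0},{"dp":[4.2,0.1,0],"twist":0,"fingers":0},{"dp":[4.7,0.1,0],"twist":0,"fingers":0},{"dp":[5.1,0.1,0],"twist":0,"fingers":0}]'
python3 -m jog '[{"dp":[0.2,0,0],"twist":0,"fingers":0},{"dp":[0.4,0,0],"twist":0,"fingers":0}]'
python3 -m jog '[{"dp":[0.2,0,0],"twist":0,"fingers":0},{"dp":[0.3,0,0],"twist":0,"fingers":0}]'
```

```text
time_s: 4.8
tool_pos: [0.5968, -0.2978, 0.1375]
tool_rot: [-180.0, -0.0, 92.2]
force: [0.5, -3.6, 2.0]
grip_width: 0.0008
grasp_force: 2.1
time_s: 5.05
tool_pos: [0.5967, -0.294, 0.1374]
tool_rot: [-180.0, 0.0, 92.2]
force: [0.5, -5.4, 1.8]
grip_width: 0.0004
grasp_force: 2.0
time_s: 5.3
tool_pos: [0.5967, -0.2934, 0.1375]
tool_rot: [180.0, 0.2, 92.2]
force: [2.6, -9.9, -0.8]
grip_width: 0.0005
grasp_force: 4.7
```

```bash
python3 -m jog '[{"dp":[0.3,0,0],"twist":0,"fingers":0},{"dp":[0.5,0,0],"twist":0,"fingers":0},{"dp":[0.5,0,0],"twist":0,"fingers":0}]'
```

```text
time_s: 5.68
tool_pos: [0.5966, -0.2933, 0.1376]
tool_rot: [179.8, 0.7, 92.0]
force: [6.0, -16.8, -5.2]
grip_width: 0.0005
grasp_force: 8.7
```

Hard stop: 17 N with no further motion, at the predicted position. Backing off, rising, and going over the red cassette with the fingers open.

```bash
python3 -m jog '[{"dp":[-1.5,0,0],"twist":0,"fingers":0},{"dp":[-3,0,0],"twist":0,"fingers":0},{"dp":[-3,0,-5],"twist":0,"fingers":0.3},{"dp":[-3,0,-11],"twist":0,"fingers":1},{"dp":[0,-4,-16],"twist":0,"fingers":1},{"dp":[3,-8,-16],"twist":0,"fingers":1},{"dp":[7,-12,-16],"twist":0,"fingers":1},{"dp":[11,-12,-16],"twist":0,"fingers":1}]'
python3 -m jog '[{"dp":[2.4,0,0],"twist":0,"fingers":1},{"dp":[2.4,0,0],"twist":0,"fingers":1},{"dp":[2.4,0,0],"twist":0,"fingers":1}]'
python3 - <<'E'
from h import *
c,R,t=cam("wrist"); p=c["pixels"]
for n,lo,hi,z in(("red",(0,150,80),(6,255,255),.171),("blue",(100,150,60),(125,255,255),.163),("orange",(4,150,60),(15,255,255),.165)):
    for m,s,ce in blobs(p,lo,hi): print(n,s,ce.round(1),ray(c,R,t,ce,z).round(4))
S,Rs,ts=cam("scene")
for m,s,ce in blobs(S["pixels"],(4,140,50),(16,255,255),8):
    if 140<ce[0]<195 and 195<ce[1]<235:
        k=np.argwhere(m); top=k[k[:,0]<k[:,0].min()+3].mean(0)[::-1]; print("handle",s,ray(S,Rs,ts,top,.165))
print(env.get_obs()["tool_pos"],env.get_obs()["tool_rot"])
E
```

```text
time_s: 6.68
tool_pos: [0.4696, -0.1801, 0.2978]
tool_rot: [180.0, -0.2, 92.2]
force: [1.0, 0.7, 0.1]
grip_width: 0.0526
grasp_force: 0.0
time_s: 7.05
tool_pos: [0.4712, -0.1576, 0.2975]
tool_rot: [-180.0, 0.0, 92.2]
force: [-0.1, -0.5, 0.1]
grip_width: 0.0823
grasp_force: 0.0
red [252 158  19  18 271] [260.5 166.8] [ 0.4761 -0.1401  0.171 ]
red [ 91 187  16  15 190] [ 98.3 193.8] [ 0.3159 -0.1735  0.171 ]
blue [228 149  11  31 260] [232.6 163.6] [ 0.4483 -0.1395  0.163 ]
blue [287 149   7  31 156] [290. 164.] [ 0.5055 -0.1377  0.163 ]
blue [283 150   4  24  74] [284.1 161.3] [ 0.4995 -0.1352  0.163 ]
blue [120 162  17  16  58] [128.9 168.7] [ 0.3447 -0.1485  0.163 ]
blue [103 164  23  18 134] [113.9 172.4] [ 0.3295 -0.1529  0.163 ]
blue [ 78 202  26  17 201] [ 90.5 210. ] [ 0.3019 -0.1937  0.163 ]
blue [231 271  10  26 174] [235.2 281.6] [ 0.4537 -0.2715  0.163 ]
blue [280 272  10  25 158] [285.6 282.6] [ 0.5096 -0.2707  0.163 ]
handle [174 202   7  23  66] [ 0.59520785 -0.27625676  0.165     ]
[ 0.47126044 -0.15817817  0.29745525] [-1.79966833e+02  2.45678276e-02  9.21165094e+01]
```

The handle is at y = -0.276, which agrees with shut (-0.275). The red cassette was re-measured at (0.477,-0.140). Descending with the fingers open.

```bash
python3 -m jog '[{"dp":[1.8,0.6,0],"twist":0,"fingers":1},{"dp":[1.8,0.6,3],"twist":0,"fingers":1},{"dp":[1.8,0.6,7],"twist":0,"fingers":1},{"dp":[1.8,0.6,11],"twist":0,"fingers":1},{"dp":[1.8,0.6,13.5],"twist":0,"fingers":1},{"dp":[1.8,0.6,15.5],"twist":0,"fingers":1},{"dp":[1.8,0.6,16.5],"twist":0,"fingers":1},{"dp":[1.8,0.6,16.5],"twist":0,"fingers":1}]' 30
python3 - <<'E'
from h import *
c,R,t=cam("wrist"); cv2.imwrite("pics/w3.png",c["pixels"]); o=env.get_obs(); print(o["tool_pos"],o["force"],o["grip_width"])
E
```

```text
time_s: 8.15
tool_pos: [0.4767, -0.1381, 0.1321]
tool_rot: [-179.9, 0.0, 92.3]
force: [-0.2, 0.1, 0.4]
grip_width: 0.0869
grasp_force: 0.0
[ 0.47716583 -0.13833508  0.13282723] [-0.21114571  0.51609801 -0.45052928] 0.08715363368163266
```

View pics/w3.png

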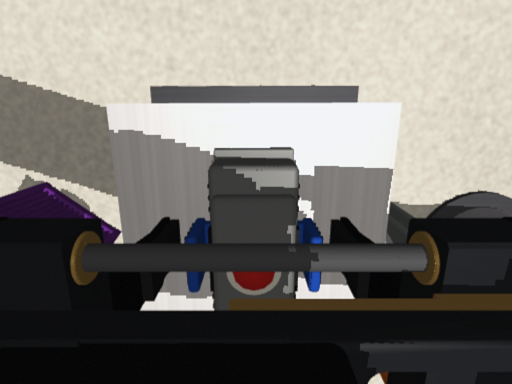

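The fingers, at (88,258) and (425,258), straddle the blue pads at (200,255) and (312,255). They are centred on the red dome. Pinching.

```bash
python3 -m jog '[{"dp":[-0.2,0,0],"twist":0,"fingers":0.6},{"dp":[-0.2,0,0],"twist":0,"fingers":0.4},{"dp":[-0.2,0,0],"twist":0,"fingers":0.3},{"dp":[-0.2,0,0],"twist":0,"fingers":0.3},{"dp":[-0.2,0,0],"twist":0,"fingers":0.3},{"dp":[-0.2,0,0],"twist":0,"fingers":0.3}]' 30
```

```text
time_s: 8.95
tool_pos: [0.4764, -0.1406, 0.1332]
tool_rot: [-179.9, -0.0, 92.2]
force: [-4.5, 1.0, 7.1]
grip_width: 0.0495
grasp_force: 30.0
```

Grip width is about 50 mm, so both catches are fully in. Lifting slowly.

```bash
python3 -m jog '[{"dp":[0,0,-0.3],"twist":0,"fingers":0.3},{"dp":[0,0,-0.8],"twist":0,"fingers":0.3},{"dp":[0,0,-1.5],"twist":0,"fingers":0.3},{"dp":[0,0,-2.2],"twist":0,"fingers":0.3}]' 40
python3 -m jog '[{"dp":[0,0,-1],"twist":0,"fingers":0.3},{"dp":[0,0,-2.2],"twist":0,"fingers":0.3},{"dp":[0,0,-3.5],"twist":0,"fingers":0.3},{"dp":[0,0,-5],"twist":0,"fingers":0.3},{"dp":[0,0,-6.5],"twist":0,"fingers":0.3},{"dp":[0,0,-8],"twist":0,"fingers":0.3},{"dp":[0,0,-9.5],"twist":0,"fingers":0.3},{"dp":[0,0,-10],"twist":0,"fingers":0.3}]'
```

```text
time_s: 9.45
tool_pos: [0.4768, -0.1405, 0.1549]
tool_rot: [-180.0, -0.0, 92.3]
force: [0.2, -0.8, -3.4]
grip_width: 0.0484
grasp_force: 40.0
time_s: 10.45
tool_pos: [0.4774, -0.1407, 0.2558]
tool_rot: [179.9, 0.0, 92.3]
force: [-0.2, -0.8, -4.3]
grip_width: 0.0485
grasp_force: 40.0
```

The cassette is out, with the underside at about 0.167 and a weight of about 4 N. Now measuring the pan middle.

```bash
python3 - <<'E'
from h import *
c,R,t=cam("scene"); p=c["pixels"]; W=cloud(c,R,t)
cv2.imwrite("pics/crop2.png",cv2.resize(p[130:255,150:350],None,fx=4,fy=4,interpolation=cv2.INTER_CUBIC))
m=(W[...,2]>.037)&(W[...,2]<.053); v,u=np.mgrid[0:384,0:512]; m&=(u>270)&(u<345)&(v>165)&(v<230)
q=W[m]; q=q[(q[:,0]>.37)]; print(len(q),np.percentile(q,[1,99],0).round(3))
print("corners by eye:",[ray(c,R,t,(145+a/4-.4,130+b/4-.4),.045)[:2].round(3) for a,b in((529,187),(731,172),(766,337),(553,358))])
E
```

```text
302 [[0.37  0.079 0.037]
 [0.577 0.296 0.052]]
corners by eye: [array([0.384, 0.078]), array([0.362, 0.276]), array([0.552, 0.295]), array([0.579, 0.098])]
```

View pics/crop2.png

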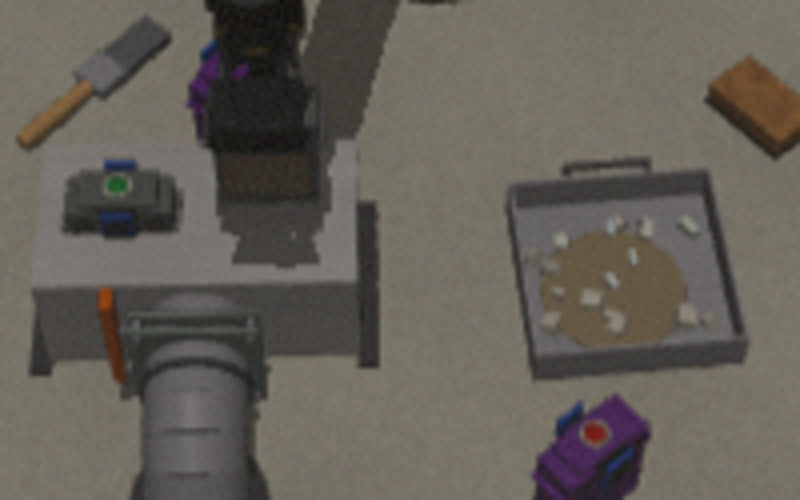

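The clean cassette is seated (118,187), the gate handle sits at its shut place (105,300), and the hand covers the lifted cassette at (267,180). Pan corners by ray give sides of about 191–199 mm and a middle of (0.469,0.187). Carrying the cassette there.

```bash
python3 -m jog '[{"dp":[0,0,-0.7],"twist":0,"fingers":0.3},{"dp":[1,0,-1.5],"twist":0,"fingers":0.3},{"dp":[3,0,-1.5],"twist":0,"fingers":0.3},{"dp":[6,0.1,-1.5],"twist":0,"fingers":0.3},{"dp":[9,0.1,-1.5],"twist":0,"fingers":0.3},{"dp":[12,0.2,-1.5],"twist":0,"fingers":0.3},{"dp":[15,0.2,-1.5],"twist":0,"fingers":0.3},{"dp":[17,0.2,-1.5],"twist":0,"fingers":0.3}]'
python3 -m jog '[{"dp":[2,0,0],"twist":0,"fingers":0.3},{"dp":[5,0.1,0],"twist":0,"fingers":0.3},{"dp":[8,0.1,0],"twist":0,"fingers":0.3},{"dp":[11,0.2,0],"twist":0,"fingers":0.3},{"dp":[13.5,0.2,0],"twist":0,"fingers":0.3},{"dp":[15,0.2,0],"twist":0,"fingers":0.3},{"dp":[15.8,0.2,0],"twist":0,"fingers":0.3},{"dp":[15.8,0.2,0],"twist":0,"fingers":0.3}]'
```

```text
time_s: 11.5
tool_pos: [0.4717, 0.032, 0.2696]
tool_rot: [-180.0, -0.0, 92.4]
force: [1.2, -0.7, -4.8]
grip_width: 0.0487
grasp_force: 40.0
time_s: 12.5
tool_pos: [0.4679, 0.1873, 0.2695]
tool_rot: [-180.0, 0.0, 92.3]
force: [0.1, -0.6, -4.5]
grip_width: 0.0485
grasp_force: 40.0
```

```bash
python3 -m jog '[{"dp":[0,0,0.8],"twist":0,"fingers":0.3},{"dp":[0,0,1.8],"twist":0,"fingers":0.3},{"dp":[0,0,2.8],"twist":0,"fingers":0.3},{"dp":[0,0,3.7],"twist":0,"fingers":0.3},{"dp":[0,0,4.3],"twist":0,"fingers":0.3},{"dp":[0,0,4.3],"twist":0,"fingers":0.3},{"dp":[0,0,4.3],"twist":0,"fingers":0.3},{"dp":[0,0,4.3],"twist":0,"fingers":0.3}]'
python3 - <<'E'
from h import *
a=[]
for n,r in(("scene",(slice(130,280),slice(150,350))),("side",(slice(110,260),slice(180,380)))):
    c,R,t=cam(n); a.append(cv2.resize(c["pixels"][r],None,fx=2,fy=2,interpolation=cv2.INTER_CUBIC))
    W=cloud(c,R,t); m=(abs(W[...,0]-.469)<.09)&(abs(W[...,1]-.187)<.09)&(W[...,2]>.07)&(W[...,2]<.2); q=W[m]
    if len(q): print(n,len(q),np.percentile(q,[1,50,99],0).round(3))
w=cam("wrist")[0]["pixels"]; a.append(cv2.resize(w,(400,300)))
cv2.imwrite("pics/f.png",np.vstack([np.hstack(a[:2]),np.hstack([a[2],a[2]*0])]))
o=env.get_obs(); print(o["tool_pos"],o["force"],np.abs(o["joint_velocities"]).max())
E
```

```text
time_s: 13.5
tool_pos: [0.4682, 0.1875, 0.227]
tool_rot: [180.0, -0.0, 92.3]
force: [-0.5, 0.4, -3.5]
grip_width: 0.0488
grasp_force: 40.0
scene 276 [[0.46  0.142 0.139]
 [0.485 0.183 0.169]
 [0.494 0.23  0.199]]
side 348 [[0.444 0.145 0.14 ]
 [0.45  0.218 0.169]
 [0.488 0.235 0.199]]
[0.46809239 0.18744663 0.22678571] [-0.08144077 -0.72299576 -4.13648486] 0.13595765655617764
```

View pics/f.png

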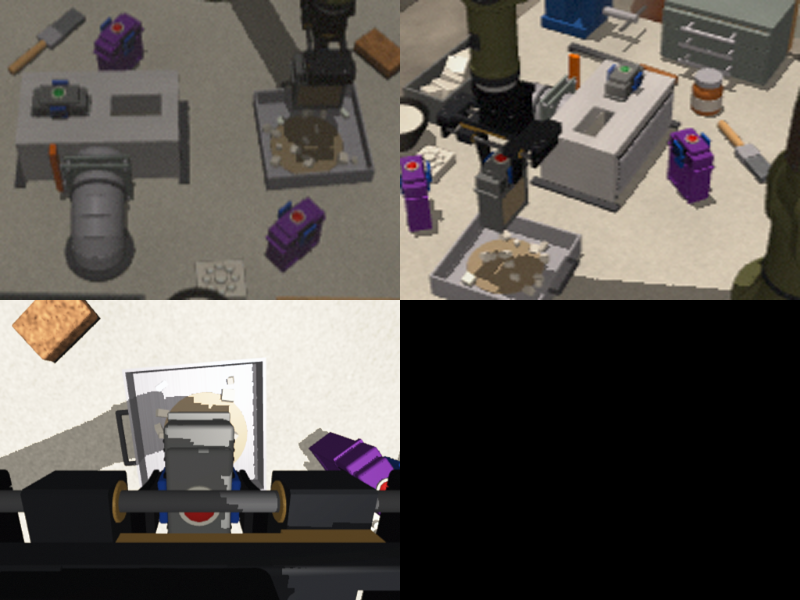

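The cassette hangs upright over the pan (scene panel (318,95), side panel (500,190)). Its underside is at about 0.139, 94 mm above the rim, and it is centred at about (0.469,0.188). The green one is seated, the gate is shut and the bay is empty.

```bash
python3 -c "
from cell import env
print(env.sign_off())"
```

```text
the job is handed in; nothing more can be done
None
```

I shut the gate, lifted out the clogged cassette and handed the job in after about 14 s, with the cassette still pinched, upright and steady about 94 mm above the middle of the pan; the green cassette is still seated, and I touched nothing else.

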